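Take the jar out of the slide-lid seed box

ROBOT

A 6-joint arm with a two-finger parallel gripper is mounted at the origin on the work surface. World frame = base frame: x ahead of the robot, y to its left, z up, the work surface at z = 0. Lengths are in m, angles in rad, forces in N, time in s.
With the tool pointing down it reaches from about 0.3 to 0.775 m from the base axis. Payload 14.6 kg.
Tool frame: the origin (TCP) lies at the very end of the fingers, on their centre line; the grasp point (between the pads) lies 19 mm behind it; z points along the fingers, y is the line along which they close (so a half turn about z gives the same grasp; the last joint's range is limited). The gripper opens to 94 mm and grips with 3 to 60 N. Pads are 16 mm wide; open, the fingers measure 119 mm over their backs; the gripper's body (75 mm by 177 mm) begins 78 mm behind the grasp point.
Start: joints at [1.193, 0.3, 1.521, -0, 1.321, -0.067], TCP at [0.168, 0.524, 0.205] pointing down, gripper open.
Joint ranges: [-3.03, 3.03], [-0.79, 2.21], [0.23, 2.52], [-1.04, 4.18], [0, 3.07], [-2.55, 2.55]. Speed limits (rad/s): [2.22, 2.22, 2.57, 3.14, 3.14, 3.14].

INTERFACE

Orientations are given as [roll, pitch, yaw] about the fixed x, y, z axes, in that order (R = Rz(yaw) Ry(pitch) Rx(roll)).
In Python, from station import ctrl gives the robot as it stands.
- The arm moves only by the shell command python3 -m pendant 'ROWS' [OPENING] [FORCE]. ROWS is JSON, a list of rows, each a list of 2 entries, a list of its own where there are three numbers: the shift along the world's x, y, z in cm, then the turn about the world's z in rad. A call has 1 to 20 rows; each row shifts and turns the commanded pose from where the row before left it; what a row does not reach is not made up. A row lasts 1/12 s, in which the tool goes at most 41.7 mm and 7.16 degrees, less where a joint would pass 70% of its speed; a pose out of reach is approached as far as the arm can. A call is refused whole if a number of a shift passes 4.17 or a number of a turn 0.125, either way. A call with a gripper value outside its range is refused whole. OPENING is the opening, from 0 (shut) to 1 (fully open), set as the call begins (- or left out, the last holds). The fingers move at their own pace and stop on an object; FORCE is the grip in N (left out, the last holds). Time passes only in rows, so rows that do not move let the fingers close. It gives the time, the measured TCP pose, the force, the opening and the grip force at its end, in the units of the state.
- ctrl.get_obs(): the state, without advancing time (a new reading comes with each control period).
- ctrl.camera(name): name is "scene" or "side" or "wrist"; returns a dict with "color" (420x560x3 uint8, red, green, blue), "intrinsics" (3x3 intrinsics, pixels), "camera_from_world" (4x4, takes a point from world to camera coordinates). Camera axes: x right, y down, z forward; pixel columns grow to the right and rows downward; lengths in m; the calibration is good to about 2 mm. A picture is of the moment at which its call begins. There is no depth.
- ctrl.hand_in(): hands the job in; it is judged then, once.
The state is a dict: "time_s": time; "qpos": joint angles; "joint_vel": joint speeds; "tau": joint torques, N m; "ee_pos": TCP position; "eef_rot": TCP orientation; "force": force on the tool from outside, world axes, zero at the start; "moment": the same for the moment, N m; "grip_width": finger opening in m; "grip_force": force on a finger pad.
Only numpy, scipy, OpenCV 4.12 (cv2) and the standard library are available. Lean on these libraries where they do the work, as an engineer would, in place of code of your own. Each camera call takes 0.05 s, during which the arm holds its last target. There are 200 camera calls.

TASK

Hold the round knob of the long wooden box on the shelf and slide its lid along the grooves, out over the low end of the box, until it is clear; keep hold of it, lower it and lay it flat on the shelf, knob up. Then lift out the small jar inside and set it down gently, upright, in the middle of the shallow ceramic dish (not the deep bowl); neither lid nor jar may be dropped.

Things in the scene. Friction and masses are not known exactly. Their poses are not given: they have to be found in the camera images.
- seed_box: Long wooden box fixed to the shelf (z = 0): 156 (x) x 90 (y) x 72 mm high, inside 140 x 70, floor 6 thick. Origin: centre of underside. A groove along each long wall, 60-68 mm above the shelf, 6 deep, under a 4 mm lip, holds the lid down. +x end wall 72 high, closes the grooves; -x end wall 58 high: the lid slides out over it, to the box's -x, where the shelf is free. Not the short square box.
- box_lid: Loose flat wooden lid in the box's grooves: 146 (its x, along them) x 78 x 5 mm, 2 mm side play, 3 up. Origin: centre of underside, z up. Mid-top: upright round knob, 20 mm diameter, 26 tall. Starts shut or up to 20 mm ajar: origin 60 mm above the shelf, at box x = -5 to -25 mm; clear of the grooves once beyond box x = -152 mm. 50-110 g.
- seed_jar: Small round clear jar with red twist cap, standing loose on the long box's floor within 17 mm of its middle, hidden by the lid at first: body 40 mm, cap 42 mm in diameter (cap 12 high), 48 mm high overall. Origin: centre of underside, z up its axis. 60-130 g. Alike jars standing on the shelf are not wanted.
- dish: Shallow round glazed ceramic dish, loose, 350 g: 120 mm across the rim, 20 mm high; flat inner floor about 96 mm across, 6 mm above the underside. Origin: centre of underside, z up. Not the deeper bowl (110 mm across, 55 high).

How it is judged:
By the outcome, as a careful person would: the job done as asked, in the order asked, and still so for the second after the job is handed in, with the robot touching nothing.
It also fails if it takes over 61 s, if anything falls off the work surface, if the arm or the gripper's body presses on something with over 40 N, if the wrist force passes 120 N, or if a joint passes its speed limit or range.

## Working session

There is one attempt and no reset: what is moved stays moved. The work goes in short steps, Python scripts to look and compute and a shell command to move; the robot and the scene stay as the last step left them, time stands still between calls to the robot, and variables do not carry over. Pictures are saved under pics/ and viewed, at most 10 in all, crops included, and the job is handed in when it is done.

```bash
ls; mkdir -p pics; cat > h.py <<'E'
import numpy as np, cv2
from station import ctrl
def shot(cam,fn=None):
    d=ctrl.camera(cam)
    if fn: cv2.imwrite('pics/'+fn,d['color'][:,:,::-1])
    return d
def ray(d,u,v):
    T=np.array(d['camera_from_world']);K=np.array(d['intrinsics'])
    R=T[:3,:3];c=-R.T@T[:3,3]
    return c,R.T@np.linalg.inv(K)@np.array([u,v,1.])
def onz(d,u,v,z):
    c,r=ray(d,u,v);return c+r*(z-c[2])/r[2]
def proj(d,p):
    T=np.array(d['camera_from_world']);q=np.array(d['intrinsics'])@(T[:3,:3]@np.array(p)+T[:3,3]);return q[:2]/q[2]
E
python3 - <<'E'
from h import *
import pickle
D={c:shot(c) for c in('scene','side','wrist')}
pickle.dump(D,open('d0.pkl','wb'))
for c in D: print(c,np.round(ray(D[c],280,210),3))
cv2.imwrite('pics/a_scene.png',D['scene']['color'][:,:,::-1])
cv2.imwrite('pics/a_side.png',D['side']['color'][:,:,::-1])
E
```

```text
pics
scene [[ 0.941 -0.065  0.702]
 [-0.541 -0.029 -0.84 ]]
side [[ 0.385  0.494  0.489]
 [ 0.209 -0.789 -0.577]]
wrist [[ 0.098  0.546  0.384]
 [ 0.239 -0.072 -0.968]]
```

View pics/a_scene.png

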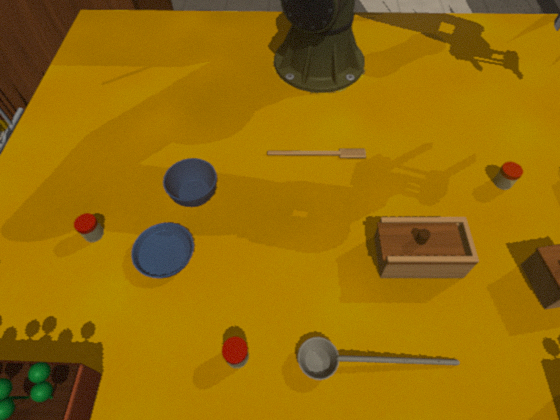

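View pics/a_side.png

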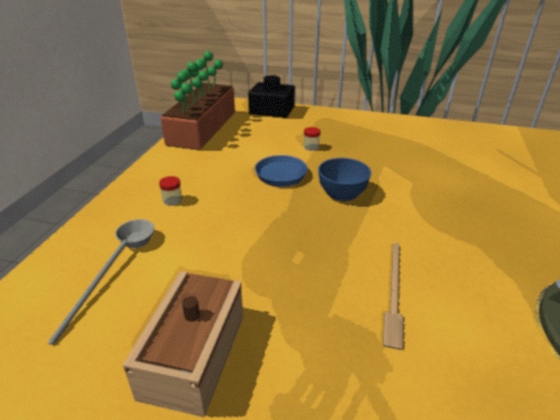

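The scene view shows the long box at about (425,247), with the knob at (423,235). Its high end is on the right and its low end on the left, towards world -y. The shallow dish is at (164,251) and the deep bowl at (190,182).

```bash
python3 - <<'E'
from h import *
import pickle
D=pickle.load(open('d0.pkl','rb'))
s=cv2.cvtColor(D['scene']['color'],cv2.COLOR_RGB2BGR)
a=cv2.resize(s[205:285,365:485],None,fx=5,fy=5,interpolation=cv2.INTER_CUBIC)
t=cv2.cvtColor(D['side']['color'],cv2.COLOR_RGB2BGR)
b=cv2.resize(t[265:415,125:250],None,fx=4,fy=4,interpolation=cv2.INTER_CUBIC)[:400]
cv2.imwrite('pics/b1.png',a);cv2.imwrite('pics/b2.png',cv2.resize(t[265:415,125:250],None,fx=4,fy=4,interpolation=cv2.INTER_CUBIC))
for c in('scene','side'):
    im=D[c]['color'];hsv=cv2.cvtColor(im,cv2.COLOR_RGB2HSV)
    m=cv2.inRange(hsv,(95,80,30),(130,255,255))
    for k in cv2.findContours(m,0,2)[0]:
        if cv2.contourArea(k)>300:
            print(c,cv2.boundingRect(k),cv2.contourArea(k))
            if c=='scene':
                p=np.array([onz(D[c],u,v,.02)[:2] for u,v in k[:,0]],np.float32)
                print(' circle@z.02',cv2.minEnclosingCircle(p), cv2.fitEllipse(p))
E
```

```text
scene (133, 223, 58, 54) 2275.5
 circle@z.02 ((0.5974863171577454, -0.31015345454216003), 0.05832471698522568) ((0.598453938961029, -0.3123438060283661), (0.10700341314077377, 0.11589714884757996), 106.309814453125)
side (319, 159, 51, 41) 1536.5
side (256, 156, 51, 30) 1103.5
```

View pics/b1.png

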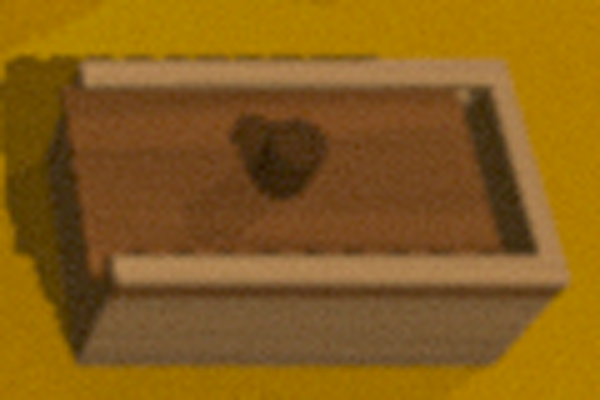

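View pics/b2.png

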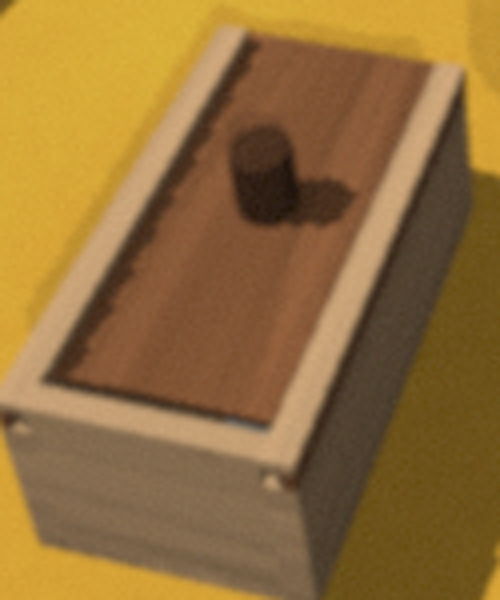

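The crops show the lid about 10-20 mm ajar. The knob top is at crop 1 (300,148) and crop 2 (262,146). I read the rim corners off both crops.

```bash
python3 - <<'E'
from h import *
import pickle
D=pickle.load(open('d0.pkl','rb'))
S,T=D['scene'],D['side']
f1=lambda x,y:((x+.5)/5-.5+365,(y+.5)/5-.5+205)
f2=lambda x,y:((x+.5)/4-.5+125,(y+.5)/4-.5+265)
for p in[(80,64),(500,60),(570,285),(110,285),(110,257)]:print('scene',p,np.round(onz(S,*f1(*p),.072),4))
for p in[(222,26),(3,405),(297,472),(464,66)]:print('side',p,np.round(onz(T,*f2(*p),.072),4))
print('knob z.091',onz(S,*f1(300,148),.091),onz(T,*f2(262,146),.091))
c1,r1=ray(S,*f1(300,148));c2,r2=ray(T,*f2(262,146))
t=np.linalg.lstsq(np.c_[r1,-r2],c2-c1,rcond=None)[0];print('tri',c1+t[0]*r1,c2+t[1]*r2)
for n,b in(('bowl/dish side',(256,156,51,30)),):
  u=b[0]+b[2]/2
  print(onz(T,u,b[1]+12,.02))
print(proj(T,[.5984,-.3110,.02]))
print({k:np.round(v,3) for k,v in ctrl.get_obs().items()})
E
```

```text
scene (80, 64) [0.5458 0.1002 0.072 ]
scene (500, 60) [0.5393 0.2546 0.072 ]
scene (570, 285) [0.6302 0.2589 0.072 ]
scene (110, 285) [0.6355 0.1015 0.072 ]
scene (110, 257) [0.6247 0.1026 0.072 ]
side (222, 26) [0.6331 0.1054 0.072 ]
side (3, 405) [0.6242 0.2607 0.072 ]
side (297, 472) [0.5366 0.2581 0.072 ]
side (464, 66) [0.5441 0.1015 0.072 ]
knob z.091 [0.58991325 0.16805016 0.091     ] [0.58589401 0.16884742 0.091     ]
tri [0.58860441 0.16891738 0.08872289] [0.58683657 0.16732308 0.08913183]
[ 0.59341315 -0.30526698  0.02      ]
[280.00687634 166.48436521]
{'time_s': np.float64(0.15), 'qpos': array([ 1.193,  0.3  ,  1.521, -0.   ,  1.321, -0.067]), 'joint_vel': array([-0.   , -0.   , -0.002, -0.   , -0.   , -0.001]), 'tau': array([-1.0000e-03, -5.3196e+01, -3.5282e+01,  7.1000e-02,  2.4000e-02,
       -0.0000e+00]), 'ee_pos': array([0.168, 0.523, 0.205]), 'eef_rot': array([-3.141, -0.   ,  2.831]), 'force': array([ 0.205, -0.198,  1.171]), 'moment': array([-0.016, -0.028, -0.008]), 'grip_force': np.float64(0.0), 'grip_width': np.float64(0.094)}
```

```bash
python3 -m pendant '[[[3,-2.5,0],0.119],[[3,-2.5,0],0.119],[[3,-2.5,0],0.118],[[3,-2.5,0],0],[[3,-2.5,0],0],[[3,-2.5,0],0],[[3,-2.5,0],0],[[3,-2.5,0],0],[[3,-2.5,0],0],[[3,-2.5,0],0],[[3,-2.5,0],0],[[3,-2.5,0],0],[[3,-2.5,0],0],[[3,-2.5,0],0],[[0,0,0],0],[[0,0,0],0],[[0,0,0],0]]' 0.6 20
python3 - <<'E'
from h import *
d=shot('wrist','c.png')
print([np.round(proj(d,p),0) for p in([.588,.168,.091],[.5835,.258,.072],[.589,.102,.072])])
import pickle;pickle.dump(d,open('d1.pkl','wb'))
E
```

```text
time_s: 1.57
ee_pos: [0.5845, 0.1768, 0.205]
eef_rot: [-3.142, -0.001, -3.11]
force: [-0.7, -0.0, -0.1]
grip_width: 0.0565
grip_force: 0.0
[array([268., 211.]), array([367., 204.]), array([197., 205.])]
```

View pics/c.png

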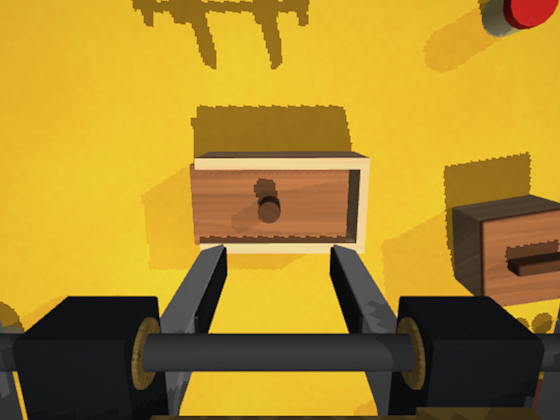

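The wrist view shows the knob top at (269,203). The rim corners are at about (195,160), (369,158), (364,252) and (200,248).

```bash
python3 - <<'E'
from h import *
import pickle
d=pickle.load(open('d1.pkl','rb'))
for p in[(195,158),(369,158),(364,252),(200,251)]:print(np.round(onz(d,*p,.072),4))
print(np.round(onz(d,269,203,.091),4),ctrl.get_obs()['ee_pos'],ctrl.get_obs()['eef_rot'])
E
```

```text
[0.5461 0.1016 0.072 ]
[0.5413 0.2556 0.072 ]
[0.6299 0.2595 0.072 ]
[0.6338 0.1038 0.072 ]
[0.5805 0.1685 0.091 ] [0.58428254 0.177283   0.2053715 ] [ 3.14154129e+00 -4.14855606e-04 -3.10905095e+00]
```

```bash
python3 -m pendant '[[[0.35,-0.9,-2],0],[[0,0,-3],0],[[0,0,-3],0],[[0,0,-2.5],0],[[0,0,-1.5],0],[[0,0,-1],0],[[0,0,-0.5],0],[[0,0,0],0],[[0,0,0],0]]'
python3 -m pendant '[[[0,0,0],0],[[0,0,0],0],[[0,0,0],0],[[0,0,0],0],[[0,0,0],0],[[0,0,0],0],[[0,0,0],0],[[0,0,0],0]]' 0 25
```

```text
time_s: 2.37
ee_pos: [0.5887, 0.168, 0.0715]
eef_rot: [3.141, 0.001, -3.109]
force: [0.0, -0.5, 1.3]
grip_width: 0.0563
grip_force: 0.0
time_s: 3.03
ee_pos: [0.5885, 0.1676, 0.0705]
eef_rot: [3.142, 0.0, -3.11]
force: [-0.5, 0.0, 1.9]
grip_width: 0.0195
grip_force: 25.0
```

```bash
python3 -m pendant '[[[0,0,0.1],0],[[0.03,-1,0],0],[[0.03,-1,0],0],[[0.03,-1,0],0],[[0.03,-1,0],0],[[0,0,0],0]]'
python3 -m pendant '[[[0.03,-1,0],0],[[0.03,-1,0],0],[[0.03,-1,0],0],[[0.03,-1,0],0],[[0.03,-1,0],0],[[0.03,-1,0],0],[[0,0,0],0]]'
```

```text
time_s: 3.53
ee_pos: [0.5898, 0.1252, 0.0714]
eef_rot: [-3.141, -0.0, -3.112]
force: [0.0, -0.3, -1.4]
grip_width: 0.0193
grip_force: 25.0
time_s: 4.12
ee_pos: [0.5916, 0.0656, 0.0715]
eef_rot: [-3.141, 0.0, -3.111]
force: [-0.6, -0.3, -0.9]
grip_width: 0.0196
grip_force: 25.0
```

```bash
python3 -m pendant '[[[0.03,-1,0],0],[[0.03,-1,0],0],[[0.03,-1,0],0],[[0.03,-1,0],0],[[0.03,-1,0],0],[[0.03,-1,0],0],[[0.03,-1,0],0],[[0,0,0],0],[[0,0,0],0],[[0,0,0],0]]'
python3 - <<'E'
from h import *
a=shot('scene');b=shot('side')
im=np.vstack([cv2.resize(x['color'][:,:,::-1][s],(560,300)) for x,s in((a,np.s_[180:330,220:500]),(b,np.s_[200:420,100:511]))])
cv2.imwrite('pics/d.png',im)
E
```

```text
time_s: 4.95
ee_pos: [0.5935, -0.0023, 0.0714]
eef_rot: [3.142, -0.0, -3.11]
force: [-0.2, 0.7, -0.6]
grip_width: 0.0188
grip_force: 25.0
```

View pics/d.png

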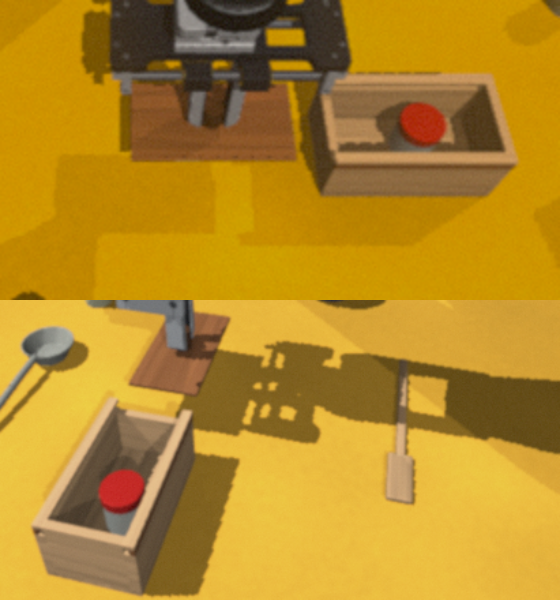

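The lid is clear and held level. The jar is in the box, with its cap at about (422,125) in the upper crop. Next I lower the lid.

```bash
python3 -m pendant '[[[0,-1,0],0],[[0,-1,-0.5],0],[[0,0,-1],0],[[0,0,-1],0],[[0,0,-1],0],[[0,0,-1],0],[[0,0,-0.7],0],[[0,0,-0.4],0],[[0,0,0],0],[[0,0,0],0],[[0,0,0],0]]'
python3 -m pendant '[[[0,0,-0.1],0],[[0,0,-0.1],0],[[0,0,-0.1],0],[[0,0,0],0],[[0,0,0],0]]'
```

```text
time_s: 5.97
ee_pos: [0.5939, -0.0224, 0.0159]
eef_rot: [-3.141, 0.001, -3.11]
force: [0.1, 0.6, -1.1]
grip_width: 0.0196
grip_force: 25.0
time_s: 6.38
ee_pos: [0.5935, -0.0224, 0.0124]
eef_rot: [3.142, -0.0, -3.11]
force: [-0.3, -0.1, 0.2]
grip_width: 0.0193
grip_force: 25.0
```

```bash
python3 -m pendant '[[[0,0,-0.1],0],[[0,0,0],0],[[0,0,0],0]]'; python3 -m pendant '[[[0,0,-0.1],0],[[0,0,0],0],[[0,0,0],0]]'
```

```text
time_s: 6.63
ee_pos: [0.5935, -0.0224, 0.0114]
eef_rot: [-3.142, -0.0, -3.11]
force: [-0.6, -0.9, 0.0]
grip_width: 0.0194
grip_force: 25.0
time_s: 6.88
ee_pos: [0.5936, -0.0224, 0.0106]
eef_rot: [-3.142, 0.0, -3.11]
force: [0.1, -0.1, 1.3]
grip_width: 0.0196
grip_force: 25.0
```

```bash
python3 -m pendant '[[[0,0,-0.1],0],[[0,0,0],0],[[0,0,0],0]]'; python3 -m pendant '[[[0,0,-0.05],0],[[0,0,0],0],[[0,0,0],0]]'
```

```text
time_s: 7.13
ee_pos: [0.5937, -0.0224, 0.0105]
eef_rot: [-3.141, 0.0, -3.11]
force: [-6.7, 0.9, 12.6]
grip_width: 0.0192
grip_force: 25.0
time_s: 7.38
ee_pos: [0.5937, -0.0224, 0.0105]
eef_rot: [-3.141, 0.001, -3.11]
force: [-8.2, 0.7, 17.3]
grip_width: 0.0194
grip_force: 25.0
```

```bash
python3 -m pendant '[[[0,0,0.1],0],[[0,0,0],0],[[0,0,0],0]]'; python3 -m pendant '[[[0,0,0],0],[[0,0,0],0],[[0,0,0],0],[[0,0,0],0],[[0,0,0],0],[[0,0,0],0]]' 0.5; python3 -m pendant '[[[0,0,1],0],[[0,0,3],0],[[0,0,4],0],[[0,3,4],0],[[0,4,1.5],0],[[0,4,0],0],[[0,4,0],0],[[0,4,0],0],[[0,1,0],0],[[0,0,0],0],[[0,0,0],0],[[0,0,0],0]]' 0.62 12
python3 - <<'E'
from h import *
a=shot('scene','e1.png');b=shot('side');w=shot('wrist','e.png')
for d,n in((a,'scene'),(b,'side'),(w,'wrist')):
    hsv=cv2.cvtColor(d['color'],cv2.COLOR_RGB2HSV)
    m=cv2.inRange(hsv,(0,200,60),(6,255,255))|cv2.inRange(hsv,(174,200,60),(180,255,255))
    for k in cv2.findContours(m,0,2)[0]:
        if cv2.contourArea(k)>60:
            (u,v),_,_=cv2.fitEllipse(k);print(n,round(u),round(v),cv2.contourArea(k),np.round(onz(d,u,v,.054),4))
E
```

```text
time_s: 7.63
ee_pos: [0.5937, -0.0224, 0.0105]
eef_rot: [-3.142, 0.0, -3.11]
force: [-2.8, 0.8, 8.7]
grip_width: 0.0193
grip_force: 25.0
time_s: 8.13
ee_pos: [0.5935, -0.0224, 0.0098]
eef_rot: [-3.142, -0.0, -3.11]
force: [-0.1, -0.2, 0.1]
grip_width: 0.0468
grip_force: 0.0
time_s: 9.13
ee_pos: [0.5937, 0.1702, 0.1382]
eef_rot: [-3.141, 0.0, -3.111]
force: [0.2, -0.7, 0.1]
grip_width: 0.0584
grip_force: 0.0
scene 234 350 464.5 [ 0.788 -0.149  0.054]
scene 431 241 307.0 [0.5824 0.1914 0.054 ]
scene 85 223 250.5 [ 0.5648 -0.458   0.054 ]
side 189 340 678.0 [0.5788 0.1972 0.054 ]
side 312 131 77.5 [ 0.5537 -0.44    0.054 ]
wrist 308 206 981.5 [0.5841 0.1927 0.054 ]
```

View pics/e.png

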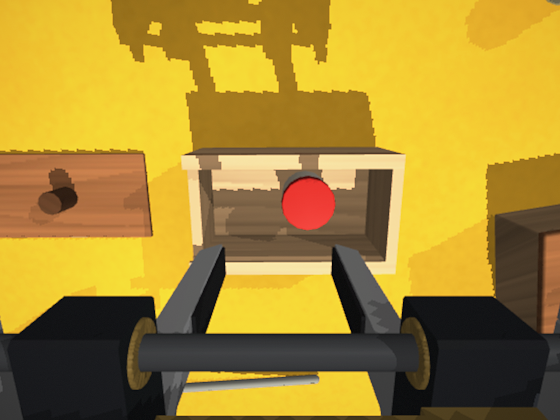

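View pics/e1.png

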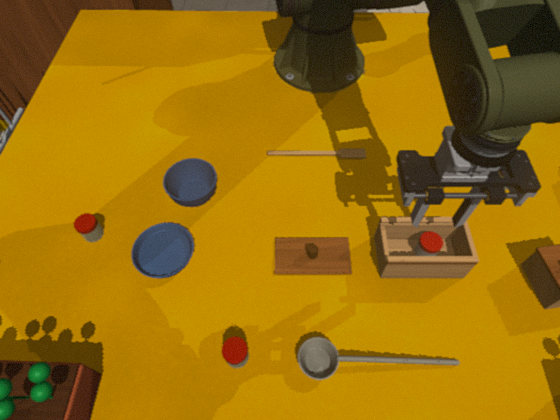

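The lid lies flat on the shelf at (312,255) in the scene view, knob up. In the wrist view the jar cap is at (308,206), which puts the jar at about (0.583, 0.193).

```bash
python3 -m pendant '[[[-1,2.3,0],0],[[0,0,-2],0],[[0,0,-2.5],0],[[0,0,-2.5],0],[[0,0,-2],0],[[0,0,-1.5],0],[[0,0,-1],0],[[0,0,-0.7],0],[[0,0,-0.4],0],[[0,0,0],0],[[0,0,0],0]]'
python3 -m pendant '[[[0,0,0],0],[[0,0,0],0],[[0,0,0],0],[[0,0,0],0],[[0,0,0],0],[[0,0,0],0],[[0,0,0],0],[[0,0,0],0]]' 0 12
```

```text
time_s: 10.2
ee_pos: [0.5839, 0.1945, 0.0126]
eef_rot: [3.141, 0.001, -3.11]
force: [-0.5, 0.7, 0.2]
grip_width: 0.0582
grip_force: 0.0
time_s: 10.87
ee_pos: [0.5838, 0.1946, 0.0125]
eef_rot: [3.141, 0.001, -3.11]
force: [-0.5, -0.0, 6.3]
grip_width: 0.0413
grip_force: 12.0
```

The opening of 41.3 mm means the pads are touching the cap, which is 42 mm, and not the 40 mm body. I'll open and grip again, centred on the cap.

```bash
python3 -m pendant '[[[0,0,0],0],[[0,0,0],0],[[0,0,0],0],[[0,0,0.7],0],[[0,0,1.2],0],[[0,0,0],0],[[0,0,0],0]]' 0.6
python3 -m pendant '[[[0,0,0],0],[[0,0,0],0],[[0,0,0],0],[[0,0,0],0],[[0,0,0],0],[[0,0,0],0],[[0,0,0],0]]' 0 20
python3 -m pendant '[[[0,0,0.2],0],[[0,0,0.3],0],[[0,0,0.5],0],[[0,0,0],0],[[0,0,0],0]]'
```

```text
time_s: 11.45
ee_pos: [0.5841, 0.1948, 0.0322]
eef_rot: [3.141, 0.002, -3.11]
force: [0.3, 1.4, -0.4]
grip_width: 0.0565
grip_force: 0.0
time_s: 12.03
ee_pos: [0.5834, 0.1945, 0.0307]
eef_rot: [-3.141, -0.0, -3.11]
force: [0.1, -0.6, -0.8]
grip_width: 0.0416
grip_force: 20.0
time_s: 12.45
ee_pos: [0.5838, 0.1947, 0.0415]
eef_rot: [3.141, 0.001, -3.11]
force: [-0.1, -0.0, -1.2]
grip_width: 0.0417
grip_force: 20.0
```

```bash
python3 -m pendant '[[[0,0,1.5],0],[[0,0,2.5],0],[[0,0,3],0],[[0,0,3],0],[[0,0,2],0],[[0,-1,0],0],[[0,-2,0],0],[[0,-3,0],0],[[0,-3,0],0],[[0,-3,0],0],[[0,-3,0],0],[[0,-3,0],0],[[0,-3,0],0],[[0,-3,0],0],[[0,-3,0],0],[[0,-3,0],0],[[0,-3,0],0],[[0,-3,0],0],[[0,-3,0],0],[[0,-1,0],0]]'
python3 -m pendant '[[[0.2,-2,0],0],[[0,-1,0],0],[[0,0,0],0],[[0,0,0],0],[[0,0,0],0],[[0,0,0],0]]'
python3 - <<'E'
from h import *
w=shot('wrist','f.png');s=shot('scene')
for d,n in((w,'wrist'),(s,'scene')):
    hsv=cv2.cvtColor(d['color'],cv2.COLOR_RGB2HSV)
    m=cv2.inRange(hsv,(95,80,30),(130,255,255))
    for k in cv2.findContours(m,0,2)[0]:
        if cv2.contourArea(k)>300:
            p=np.array([onz(d,u,v,.02)[:2] for u,v in k[:,0]],np.float32)
            print(n,cv2.boundingRect(k),cv2.minEnclosingCircle(p),cv2.fitEllipse(p))
print(proj(w,[.597,-.309,.02]))
E
```

```text
time_s: 14.12
ee_pos: [0.5824, -0.2092, 0.1595]
eef_rot: [3.142, -0.002, -3.113]
force: [-0.1, -0.1, -0.3]
grip_width: 0.0412
grip_force: 20.0
time_s: 14.62
ee_pos: [0.5857, -0.2343, 0.1609]
eef_rot: [3.141, -0.0, -3.109]
force: [0.5, -0.9, 0.1]
grip_width: 0.0411
grip_force: 20.0
wrist (134, 149, 125, 120) ((0.5980329513549805, -0.3113771975040436), 0.05890124663710594) ((0.5958700180053711, -0.3127844035625458), (0.10961174219846725, 0.1186235323548317), 30.194856643676758)
wrist (157, 0, 146, 113) ((0.4468382000923157, -0.27977752685546875), 0.060763366520404816) ((0.44651907682418823, -0.27973759174346924), (0.12002795189619064, 0.12075679004192352), 90.67758178710938)
scene (134, 223, 55, 54) ((0.597275972366333, -0.30957669019699097), 0.058248892426490784) ((0.5966041684150696, -0.310683012008667), (0.09805585443973541, 0.11682988703250885), 111.41200256347656)
[198.9471122  209.96709473]
```

View pics/f.png

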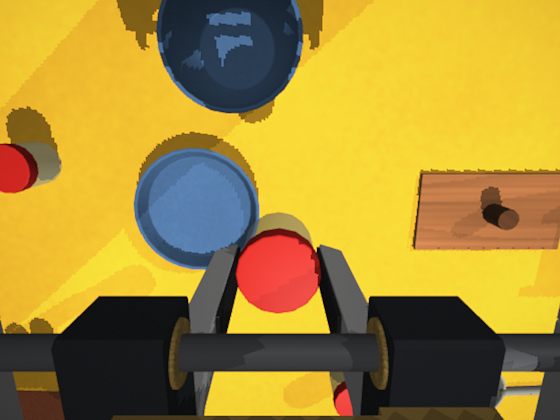

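The dish centre is at pixel (197,209), or (0.597, -0.311) in the world. The jar is held upright.

```bash
python3 -m pendant '[[[0.3,-2,0],0],[[0.4,-3,0],0],[[0.4,-2,0],0],[[0,-0.7,-1],0],[[0,0,-2],0],[[0,0,-2.5],0],[[0,0,-2.5],0],[[0,0,-2],0],[[0,0,-1.2],0],[[0,0,-0.7],0],[[0,0,-0.4],0],[[0,0,0],0],[[0,0,0],0],[[0,0,0],0]]'
python3 -m pendant '[[[0,0,-0.1],0],[[0,0,-0.1],0],[[0,0,0],0],[[0,0,0],0]]'
python3 -m pendant '[[[0,0,-0.1],0],[[0,0,0],0],[[0,0,0],0]]'
```

```text
time_s: 15.88
ee_pos: [0.5971, -0.3126, 0.0392]
eef_rot: [-3.141, 0.002, -3.11]
force: [-0.0, -0.1, -1.4]
grip_width: 0.0417
grip_force: 20.0
time_s: 16.22
ee_pos: [0.5965, -0.3124, 0.036]
eef_rot: [-3.142, 0.0, -3.11]
force: [-0.2, 1.1, -2.0]
grip_width: 0.0413
grip_force: 20.0
time_s: 16.47
ee_pos: [0.5965, -0.3124, 0.0348]
eef_rot: [3.141, -0.0, -3.11]
force: [0.0, 0.1, -1.1]
grip_width: 0.0412
grip_force: 20.0
```

```bash
python3 -m pendant '[[[0,0,-0.1],0],[[0,0,-0.1],0],[[0,0,0],0],[[0,0,0],0]]'
python3 -m pendant '[[[0,0,-0.1],0],[[0,0,0],0],[[0,0,0],0]]'
python3 -m pendant '[[[0,0,-0.07],0],[[0,0,0],0],[[0,0,0],0]]'
```

```text
time_s: 16.8
ee_pos: [0.5965, -0.3124, 0.0328]
eef_rot: [3.141, -0.0, -3.11]
force: [1.0, 0.9, -1.2]
grip_width: 0.0415
grip_force: 20.0
time_s: 17.05
ee_pos: [0.5965, -0.3124, 0.0319]
eef_rot: [3.142, -0.0, -3.11]
force: [0.2, -0.7, -1.5]
grip_width: 0.0412
grip_force: 20.0
time_s: 17.3
ee_pos: [0.5965, -0.3124, 0.0312]
eef_rot: [-3.142, -0.0, -3.11]
force: [0.4, 0.7, -1.3]
grip_width: 0.0416
grip_force: 20.0
```

```bash
python3 -m pendant '[[[0,0,-0.05],0],[[0,0,0],0],[[0,0,0],0]]'
python3 -m pendant '[[[0,0,-0.05],0],[[0,0,0],0],[[0,0,0],0]]'
```

```text
time_s: 17.55
ee_pos: [0.5965, -0.3124, 0.0307]
eef_rot: [-3.142, -0.0, -3.11]
force: [-0.1, 0.9, -1.4]
grip_width: 0.0417
grip_force: 20.0
time_s: 17.8
ee_pos: [0.5967, -0.3124, 0.0306]
eef_rot: [-3.141, 0.0, -3.11]
force: [-1.7, 2.2, 4.8]
grip_width: 0.0416
grip_force: 20.0
```

Contact with the dish floor is at the expected height, so I release slowly and retreat.

```bash
python3 -m pendant '[[[0,0,0],0],[[0,0,0],0],[[0,0,0],0],[[0,0,0],0],[[0,0,0],0],[[0,0,0],0]]' 0.62
python3 -m pendant '[[[0,0,0.5],0],[[0,0,1.5],0],[[0,0,3],0],[[0,0,4],0],[[0,0,4],0],[[-2,3,2],0],[[-2,3,0],0],[[-2,3,0],0],[[-2,3,0],0],[[0,0,0],0],[[0,0,0],0],[[0,0,0],0],[[0,0,0],0]]'
python3 - <<'E'
from h import *
a=shot('scene');b=shot('side')
im=np.vstack([cv2.resize(x['color'][:,:,::-1][s],(560,300)) for x,s in((a,np.s_[150:330,60:400]),(b,np.s_[100:260,100:400]))])
cv2.imwrite('pics/g.png',im)
for d in(a,b):
    hsv=cv2.cvtColor(d['color'],cv2.COLOR_RGB2HSV)
    m=cv2.inRange(hsv,(0,200,60),(6,255,255))|cv2.inRange(hsv,(174,200,60),(180,255,255))
    for k in cv2.findContours(m,0,2)[0]:
        if cv2.contourArea(k)>60:
            (u,v),_,_=cv2.fitEllipse(k);print(round(u),round(v),np.round(onz(d,u,v,.052),4))
E
```

```text
time_s: 18.3
ee_pos: [0.5965, -0.3124, 0.0301]
eef_rot: [3.142, -0.0, -3.11]
force: [0.9, -0.3, -0.5]
grip_width: 0.0581
grip_force: 0.0
time_s: 19.38
ee_pos: [0.5171, -0.1932, 0.1804]
eef_rot: [-3.141, 0.0, -3.11]
force: [0.7, -0.3, -0.6]
grip_width: 0.0583
grip_force: 0.0
234 350 [ 0.7876 -0.1491  0.052 ]
158 240 [ 0.5959 -0.3114  0.052 ]
85 223 [ 0.5634 -0.4596  0.052 ]
169 183 [ 0.776  -0.1353  0.052 ]
282 155 [ 0.5932 -0.3064  0.052 ]
```

View pics/g.png

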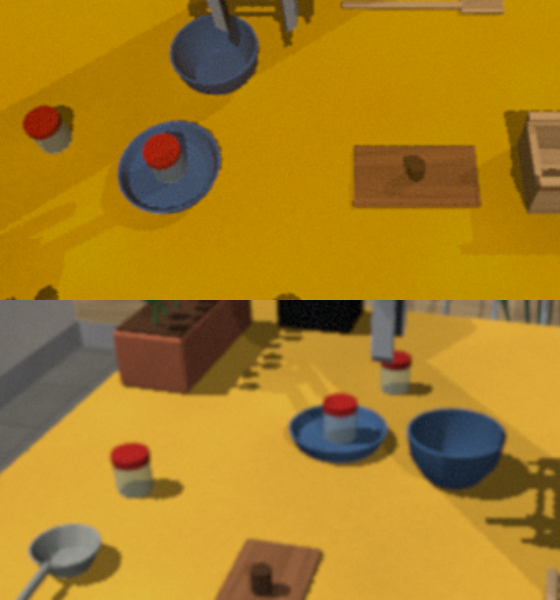

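The jar stands upright in the middle of the dish, with its cap at (162,150) in the upper crop. The lid lies flat with its knob up, and the arm is clear of everything.

```bash
python3 -c "
from station import ctrl
print(ctrl.hand_in())"
```

```text
the job is handed in; nothing more can be done
None
```

I handed the job in at about 19.5 s: the lid is flat on the shelf with its knob up, and the jar stands upright in the middle of the shallow dish, with nothing dropped (no verdict was returned).

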